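# Unlock the bobbin winder and hold its cover open

### The arm

A 7-joint arm with a two-finger parallel gripper is mounted at the origin on the work surface. World frame = base frame: x ahead of the robot, y to its left, z up, the work surface at z = 0. Lengths are in m, angles in degrees, forces in N, time in s.
With the tool pointing down it reaches from about 0.4 to 0.85 m from the base axis. Payload 4.5 kg.
Tool frame: the origin (TCP) lies between the finger pads; the fingertips stand 22 mm ahead of it and the grasp point (between the pads) lies 3 mm ahead of it; z points along the fingers, y is the line along which they close (so a half turn about z gives the same grasp; the last joint's range is limited). The gripper opens to 85 mm and grips with 20 to 120 N. Pads are 22 mm wide; open, the fingers measure 114 mm over their backs; the gripper's body (76 mm by 85 mm) begins 54 mm behind the grasp point. The pads swing forward as they close: fully open they stand 13 mm farther back than shut.
Start: joints at [-71.803, 39.483, -11.15, 89.685, 9.013, 51.709, -12.324], TCP at [0.175, 0.6, 0.253] pointing down, gripper open.
Joint ranges: [-172.22, 172.22], [-26.19, 119.32], [-84.43, 86.54], [7.71, 146.69], [-57.33, 237.33], [2.42, 119.75], [-152.13, 152.13]. Speed limits (degrees/s): [147.25, 147.25, 180, 180, 180, 180, 180].

### API

Orientations are given as [roll, pitch, yaw] about the fixed x, y, z axes, in that order (R = Rz(yaw) Ry(pitch) Rx(roll)).
In Python, from plant import bot, camera gives the robot as it stands.
- The arm moves only by the tool apply_moves, never from a script. Its argument "motion" is a list of rows, each an object with "fingers": the opening in per cent of the stroke, from 0 (shut) to 100 (fully open); "delta_pos": the shift along the world's x, y, z as a fraction of full scale, a list of three; "twist": the turn, a rotation vector about the world's x, y, z as a fraction of full scale, a list of three. In form: [{"fingers": fingers, "delta_pos": [x, y, z], "twist": [ax, ay, az]}, ...]. A call has 1 to 20 rows; each row is the pose to reach, as a shift and turn from the pose commanded when the call began; what a row does not reach only later rows make up. Full scale, the value 1, is 150 mm for a shift and 0.5 rad for a turn. A row lasts 1/12 s, in which the tool goes at most 41.7 mm and 7.16 degrees, less where a joint would pass 70% of its speed; a pose out of reach is approached as far as the arm can. A call with a number of a shift or a turn outside -1 to 1 is refused whole. A call with a gripper value outside its range is refused whole. The fingers move at their own pace and stop on an object; "squeeze" is the grip in N (left out, the last holds). Time passes only in rows, so rows that repeat a pose let the fingers close. It gives the time, the measured TCP pose, the force, the opening and the grip force at its end, in the units of the state.
- bot.read_state(): the state, without advancing time (a new reading comes with each control period).
- camera(name): name is "scene" or "side" or "wrist"; returns a dict with "color" (480x640x3 uint8, red, green, blue), "K" (3x3 intrinsics, pixels), "R" (3x3) and "t" (3): a world point X has camera coordinates R X + t. Camera axes: x right, y down, z forward; pixel columns grow to the right and rows downward; lengths in m; the calibration is good to about 2 mm. The wrist camera is an equidistant fisheye: a pixel r from the principal point sees the ray r / f radians off the axis. A picture is of the moment at which its call begins. There is no depth.
- bot.close_job(): hands the job in; it is judged then, once.
The state is a dict: "clock": time; "qpos": joint angles; "qd": joint speeds; "joint_efforts": joint torques, N m; "ee_pos": TCP position; "ee_rot": TCP orientation; "ft_force": force on the tool from outside, world axes, zero at the start; "moment": the same for the moment, N m; "width": opening from 0.0 (shut) to 1.0 (fully open); "finger_force": force on a finger pad.
Only numpy, scipy, OpenCV 4.12 (cv2) and the standard library are available. Lean on these libraries where they do the work, as an engineer would, in place of code of your own. Each camera call takes 0.05 s, during which the arm holds its last target. There are 200 camera calls.

### The job

The cover of the bobbin winder is locked for transport. Slide the yellow lock grip away from the cover, all the way to its end stop, then raise the cover by its steel bar and hold it open at 60 degrees from closed so that a colleague can change the bobbins: it is sprung and would fall shut, so finish while still holding it there with the gripper. Leave the thread cone, the jar and the hammer beside the winder where they are.

Things in the scene. Friction and masses are not known exactly. Their poses are not given: they have to be found in the camera images.
- winder: Bench bobbin winder fixed to the bench: a low cream case 200 mm deep (its x), 340 mm wide (its y) and 70 mm tall. Origin on the bench; the case spans x -100 to +100 and y -150 to +190, z up, and -x is its front, towards the robot (turned by up to 20 degrees). The cover closes the part y -150 to +50. The ledge y +50 to +190 carries the lock and, at x +42 to +94, y +80 to +170, a grey motor hump up to 104 mm high. The cover's hinge line runs along y through x = +100, z = 74.
- cover_handle (a point): Middle of the straight grip of the cover's handle, a steel bar 12 mm thick and 120 mm long, parallel to the hinge and 250 mm from the hinge line. Closed it lies at x -150, y -50, z 74 of the winder, level with the cover and in front of the case; the gap between the bar and the cover's edge is 44 mm, closed off at both ends of the bar by its two stand-offs, and open below to the bench.
- cover (a joint): Angle of the cover in rad: 0 closed (flat), grows as its front edge rises, stop at 1.4; 60 degrees is 1.047. Teal frame 200 x 200 x 8 mm with a clear pane, 0.3 to 0.65 kg, hinged at its far edge with a light closing spring: it takes 2 to 4 N at the bar to hold it up and it falls shut from every angle. While the lock's tongue lies over it it cannot rise.
- lock_grip (a point): Centre of the yellow lock grip, an upright block 16 mm (winder x) by 30 mm (winder y) by 42 mm tall; its centre is 103 mm and its top 124 mm above the bench, and it stands on a black carriage 42 x 36 mm whose top is 82 mm above the bench. With the lock at 0 it lies at x -30, y +95 of the winder. A steel tongue on the carriage reaches over the cover's edge.
- lock (a joint): Travel of the lock grip in m along the winder's +y, away from the cover: 0 to 0.008 at the start (locked), 0.045 at the end stop (fully unlocked). It slides with about 1.5 N of friction and stays where it is left.
- cone: Orange thread cone, 68 mm wide at the foot, 115 mm tall, loose, standing on the bench to the right (-y side) of the winder; origin under its centre. Not to be moved.
- jar: Amber glass jar with a steel cap, 60 mm across, 75 mm tall, loose, standing on the bench to the right (-y side) of the winder; origin under its centre. Not to be moved.
- hammer: Hammer lying on the bench to the left (+y side) of the winder, roughly along the winder's x, head away from the robot; origin under its middle. Not to be moved.

How it is judged (in metres and radians):
On the way:
1. the lock grip is slid to its end stop while the cover is still down (value of joint lock above 0.04 m and value of joint cover below 0.1 rad), for 0.1 s.
At the end, for the whole second after the job is handed in: The cover stands still at 60 degrees from closed, give or take 6 degrees (0.942 to 1.152 rad), held by the gripper's fingers (more than 0.5 N on it) and propped by nothing else, with the lock grip still within 5 mm of its end stop (value of joint cover between 0.942 and 1.152 rad and velocity of joint cover between -0.1 and 0.1 rad/s and value of joint lock above 0.04 m and contact force between the fingers and cover above 0.5 N and contact force between cover and cone below 0.1 N and contact force between cover and jar below 0.1 N and contact force between cover and hammer below 0.1 N); the arm keeps its last pose, push and grip.
It fails at once if the thread cone, the jar or the hammer is pushed more than 30 mm from its place, or the cone or the jar is tipped over (distance of any of cone, jar, hammer from where it was at the start of the episode above 0.03 m or angle between any of cone, jar's own z axis and vertical above 0.5 rad).
It also fails if it takes over 45 s, if anything falls off the work surface, if the arm or the gripper's body presses on something with over 40 N, if the wrist force passes 120 N, or if a joint passes its speed limit or range.

## Working session

There is one attempt and no reset: what is moved stays moved. The work goes in short steps, Python scripts to look and compute and a tool call to move; the robot and the scene stay as the last step left them, time stands still between calls to the robot, and variables do not carry over. Pictures are saved under pics/ and viewed, at most 10 in all, crops included, and the job is handed in when it is done.

Besides the shell and the picture viewer there is one more tool, called after "Request:" in YAML: its name, and indented under it one key for each argument. apply_moves: Moves the arm, as the interface text tells. Shift numbers are shares of 150 mm and turn numbers shares of 0.5 rad, none past 1 either way. Its arguments: {"type":"object","properties":{"motion":{"type":"array"},"squeeze":{"type":"number"}},"required":["motion"]}

```bash
mkdir -p pics; ls; python3 - <<'E'
from plant import bot,camera
import cv2,numpy as np
for n in ["scene","side"]:
    c=camera(n); cv2.imwrite(f"pics/{n}0.png",c["color"][:,:,::-1]); 
    print(n,c["K"].tolist(),(-c["R"].T@c["t"]).round(3),c["R"].round(3).tolist())
print(bot.read_state())
E
```

```text
pics
scene [[460.6420649193125, 0.0, 317.1041555811625], [0.0, 460.6420649193125, 234.56457436693236], [0.0, 0.0, 1.0]] [1.319 0.125 0.541] [[-0.144, 0.989, 0.016], [0.504, 0.087, -0.859], [-0.852, -0.116, -0.511]]
side [[546.8272486065146, 0.0, 315.19257652025203], [0.0, 546.8272486065146, 248.45802575689297], [0.0, 0.0, 1.0]] [ 0.104 -0.516  0.819] [[0.736, -0.677, -0.001], [-0.474, -0.515, -0.714], [0.483, 0.526, -0.7]]
{'clock': 0.1, 'qpos': array([-71.80284722,  39.52991908, -11.14655292,  89.7398292 ,
         9.01123781,  51.71114772, -12.32501633]), 'qd': array([ 0.08560472, -0.16273417,  0.00914174, -0.08005815, -0.06939037,
       -0.08950392, -0.17011419]), 'joint_efforts': array([-4.24800528e-03, -5.40602267e+01, -1.27170235e+00, -1.58983970e+01,
        9.34331532e-03,  4.41569966e-03,  7.37150373e-06]), 'ee_pos': array([0.17486954, 0.59944728, 0.25254378]), 'ee_rot': array([-1.79901037e+02,  5.41552206e-03,  1.63743436e+02]), 'ft_force': array([-0.63073482,  0.31019305, -0.52812819]), 'moment': array([-0.01599391,  0.02927611, -0.04349723]), 'finger_force': 0.0, 'width': 1.0017260500652192}
```

View pics/scene0.png

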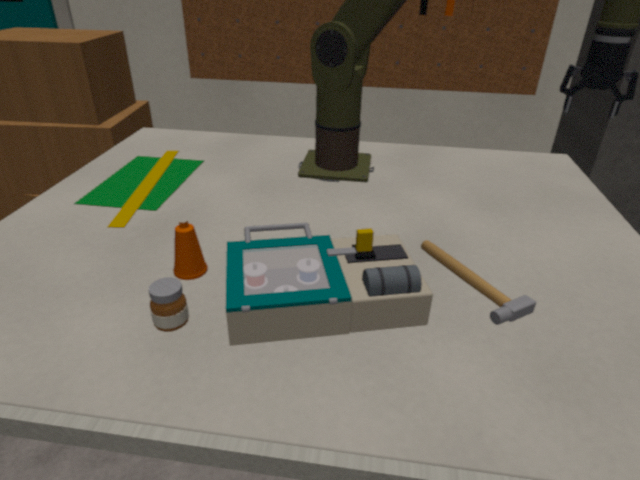

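View pics/side0.png

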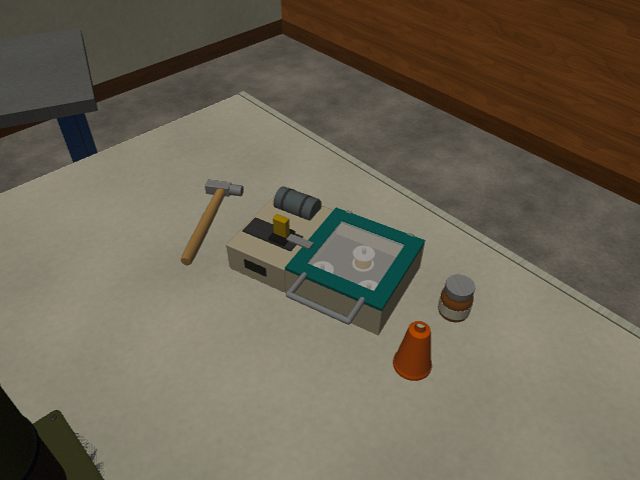

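The scene view looks back at the robot. The teal cover spans about (228-345, 238-305), with its bar at (278,228), yellow grip at (364,240), cone at (188,250) and jar at (169,303). The side view shows the same layout: bar at (320,305), grip at (281,226), hammer on the left.

```bash
cat > h.py <<'E'
from plant import bot,camera
import cv2,numpy as np
def mask(c,lo,hi):
    m=cv2.inRange(cv2.cvtColor(c["color"],cv2.COLOR_RGB2HSV),lo,hi)
    n,l,s,ce=cv2.connectedComponentsWithStats(m); i=1+s[1:,4].argmax()
    return (l==i).astype(np.uint8),ce[i],s[i]
def ray(c,p):
    d=c["R"].T@np.linalg.inv(c["K"])@[p[0],p[1],1]; return -c["R"].T@c["t"],d/np.linalg.norm(d)
def plane(c,p,z):
    o,d=ray(c,p); return o+d*(z-o[2])/d[2]
def tri(rs):
    A=sum(np.eye(3)-np.outer(d,d) for o,d in rs); b=sum((np.eye(3)-np.outer(d,d))@o for o,d in rs)
    return np.linalg.solve(A,b)
YEL=((20,150,60),(32,255,255)); TEAL=((80,100,30),(100,255,255))
E
python3 - <<'E'
from h import *
rs=[]
for n in ["scene","side"]:
    c=camera(n)
    m,ce,s=mask(c,*TEAL); h=cv2.convexHull(cv2.findContours(m,0,2)[0][0])
    h=cv2.findContours(m,0,2)[0]; h=cv2.convexHull(max(h,key=cv2.contourArea))
    q=cv2.approxPolyN(h,4)[0] if hasattr(cv2,"approxPolyN") else cv2.approxPolyDP(h,8,True)[:,0]
    P=np.array([plane(c,p,.078) for p in q]); print(n,q.tolist(),s); print(P.round(4),P.mean(0).round(4))
    print(np.linalg.norm(P-np.roll(P,-1,0),axis=1).round(4),[np.degrees(np.arctan2(*(np.roll(P,-1,0)-P)[i,1::-1])).round(1) for i in range(len(P))])
    m=cv2.inRange(cv2.cvtColor(c["color"],cv2.COLOR_RGB2HSV),*YEL)
    k,l,st,cc=cv2.connectedComponentsWithStats(m)
    for i in range(1,k):
        if st[i,4]>40: print(' y',st[i],cc[i].round(1), plane(c,cc[i],.103).round(4))
E
```

```text
scene [[352, 300], [225, 312], [227, 242], [329, 235]] [ 226  236  125   76 3928]
[[ 0.7387  0.1038  0.078 ]
 [ 0.7994 -0.0857  0.078 ]
 [ 0.6031 -0.1456  0.078 ]
 [ 0.5441  0.043   0.078 ]] [ 0.6713 -0.0211  0.078 ]
[0.199  0.2052 0.1976 0.2039] [np.float64(-72.2), np.float64(-163.0), np.float64(107.4), np.float64(17.3)]
 y [ 108  151   70   76 1150] [142.5 190.2] [ 0.4652 -0.3792  0.103 ]
 y [356 229  17  23 341] [364. 240.] [0.5926 0.1128 0.103 ]
side [[425, 240], [381, 311], [283, 269], [336, 207]] [ 285  208  140  103 4198]
[[ 0.7909 -0.0876  0.078 ]
 [ 0.5949 -0.1501  0.078 ]
 [ 0.5346  0.0416  0.078 ]
 [ 0.7322  0.1031  0.078 ]] [ 0.6632 -0.0233  0.078 ]
[0.2057 0.201  0.2069 0.1996] [np.float64(-162.3), np.float64(107.5), np.float64(17.3), np.float64(-72.9)]
 y [273 214  16  24 277] [280.1 225.1] [0.5924 0.117  0.103 ]
```

Request:
apply_moves:
  motion:
    - {"fingers": 100,"delta_pos": [0.25,-0.3,0],"twist": [0,0,0.15]}
    - {"fingers": 100,"delta_pos": [0.5,-0.6,0],"twist": [0,0,0.3]}
    - {"fingers": 100,"delta_pos": [0.7,-0.8,0],"twist": [0,0,0.39]}
    - {"fingers": 100,"delta_pos": [0.7,-0.8,0],"twist": [0,0,0.39]}
    - {"fingers": 100,"delta_pos": [0.7,-0.8,0],"twist": [0,0,0.39]}

```text
clock: 0.62
ee_pos: [0.2875, 0.4723, 0.2527]
ee_rot: [-179.6, 0.3, 174.2]
ft_force: [-0.5, -0.8, -0.5]
width: 0.999
finger_force: 0.0
```

Request:
apply_moves:
  motion:
    - {"fingers": 100,"delta_pos": [0.25,-0.3,0],"twist": [0,0,0.15]}
    - {"fingers": 100,"delta_pos": [0.5,-0.6,0],"twist": [0,0,0.3]}
    - {"fingers": 100,"delta_pos": [0.7,-0.8,0],"twist": [0,0,0.39]}
    - {"fingers": 100,"delta_pos": [0.7,-0.8,0],"twist": [0,0,0.39]}
    - {"fingers": 100,"delta_pos": [0.7,-0.8,0],"twist": [0,0,0.39]}

```text
clock: 1.03
ee_pos: [0.3914, 0.3521, 0.2527]
ee_rot: [-179.6, 0.1, -174.7]
ft_force: [0.6, -0.3, 0.3]
width: 0.996
finger_force: 0.0
```

Request:
apply_moves:
  motion:
    - {"fingers": 100,"delta_pos": [0.25,-0.3,0],"twist": [0,0,0.15]}
    - {"fingers": 100,"delta_pos": [0.5,-0.6,0],"twist": [0,0,0.3]}
    - {"fingers": 100,"delta_pos": [0.7,-0.8,0],"twist": [0,0,0.39]}
    - {"fingers": 100,"delta_pos": [0.7,-0.8,0],"twist": [0,0,0.39]}
    - {"fingers": 100,"delta_pos": [0.7,-0.8,0],"twist": [0,0,0.39]}

```text
clock: 1.45
ee_pos: [0.4958, 0.2318, 0.2526]
ee_rot: [-179.6, 0.1, -163.5]
ft_force: [0.0, -0.5, -0.2]
width: 1.001
finger_force: 0.0
```

Request:
apply_moves:
  motion:
    - {"fingers": 100,"delta_pos": [0.3,-0.36,0],"twist": [0,0,0.03]}
    - {"fingers": 100,"delta_pos": [0.645,-0.77,0],"twist": [0,0,0.03]}
    - {"fingers": 100,"delta_pos": [0.645,-0.77,0],"twist": [0,0,0.03]}
    - {"fingers": 100,"delta_pos": [0.645,-0.77,0],"twist": [0,0,0.03]}
    - {"fingers": 100,"delta_pos": [0.645,-0.77,0],"twist": [0,0,0.03]}
    - {"fingers": 100,"delta_pos": [0.645,-0.77,-0.35],"twist": [0,0,0.03]}
    - {"fingers": 100,"delta_pos": [0.645,-0.77,-0.35],"twist": [0,0,0.03]}

```text
clock: 2.03
ee_pos: [0.5847, 0.1241, 0.1973]
ee_rot: [180.0, -0.3, -161.9]
ft_force: [-1.7, -0.7, -0.7]
width: 1.001
finger_force: 0.0
```

```bash
python3 - <<'E'
from h import *
c=camera("wrist"); cv2.imwrite("pics/w1.png",c["color"][:,:,::-1]); print(c["K"].round(1).tolist(),bot.read_state()["ee_pos"])
for n in ["side"]:
    c=camera(n); cv2.imwrite("pics/s1.png",cv2.resize(c["color"][120:360,160:480,::-1],(640,480)))
E
```

```text
[[371.6, 0.0, 315.9], [0.0, 371.6, 234.0], [0.0, 0.0, 1.0]] [0.58339261 0.12403746 0.19629622]
```

View pics/w1.png

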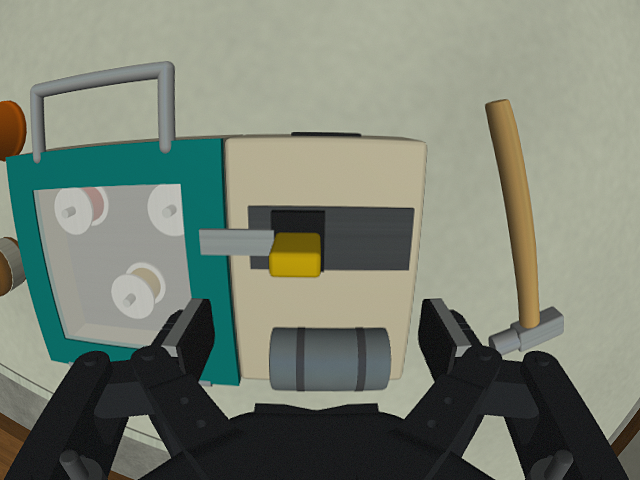

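The wrist view shows the grip at (296,255), with the tongue to its left over the teal cover, the bar at the top left (105,80), and the open pads at (190,330) and (440,330). Next I locate the grip from the wrist ray.

```bash
cat >> h.py <<'E'
def wray(c,p):
    v=np.array([p[0]-c["K"][0,2],p[1]-c["K"][1,2]]); r=np.linalg.norm(v); th=r/c["K"][0,0]
    d=np.r_[v/r*np.sin(th),np.cos(th)]; return -c["R"].T@c["t"],c["R"].T@d
def wplane(c,p,z):
    o,d=wray(c,p); return o+d*(z-o[2])/d[2]
E
python3 - <<'E'
from h import *
c=camera("wrist"); o=-c["R"].T@c["t"]; print(o.round(3))
m,ce,s=mask(c,*YEL); print(ce,s, wplane(c,ce,.115).round(4))
for p in [(272,238),(319,234),(321,266),(271,266)]: print(wplane(c,p,.124).round(4))
for p in [(37,92),(167,70)]: print('bar',wplane(c,p,.074).round(4))
for p in [(228,138),(238,384)]: print('cov',wplane(c,p,.078).round(4))
st=bot.read_state(); print(st["ee_pos"],st["ee_rot"])
E
```

```text
[0.512 0.101 0.319]
[294.33625058 255.87563335] [ 268  233   52   45 2171] [0.5882 0.1126 0.115 ]
[0.5786 0.0972 0.124 ]
[0.5684 0.1212 0.124 ]
[0.586  0.1282 0.124 ]
[0.5949 0.1013 0.124 ]
bar [ 0.5404 -0.1224  0.074 ]
bar [ 0.5042 -0.0081  0.074 ]
cov [0.5379 0.049  0.078 ]
cov [0.728  0.1028 0.078 ]
[0.58563282 0.12533339 0.20022724] [ 1.79971271e+02 -1.65752329e-01 -1.61807002e+02]
```

Request:
apply_moves:
  motion:
    - {"fingers": 100,"delta_pos": [0.045,-0.065,0],"twist": [0,0,0]}
    - {"fingers": 100,"delta_pos": [0.045,-0.065,-0.2],"twist": [0,0,0]}
    - {"fingers": 100,"delta_pos": [0.045,-0.065,-0.4],"twist": [0,0,0]}
    - {"fingers": 100,"delta_pos": [0.045,-0.065,-0.585],"twist": [0,0,0]}
    - {"fingers": 60,"delta_pos": [0.045,-0.065,-0.585],"twist": [0,0,0]}
    - {"fingers": 40,"delta_pos": [0.045,-0.065,-0.585],"twist": [0,0,0]}
    - {"fingers": 20,"delta_pos": [0.045,-0.065,-0.585],"twist": [0,0,0]}
    - {"fingers": 20,"delta_pos": [0.045,-0.065,-0.585],"twist": [0,0,0]}
    - {"fingers": 20,"delta_pos": [0.045,-0.065,-0.585],"twist": [0,0,0]}
    - {"fingers": 20,"delta_pos": [0.045,-0.065,-0.585],"twist": [0,0,0]}
    - {"fingers": 20,"delta_pos": [0.045,-0.065,-0.585],"twist": [0,0,0]}
    - {"fingers": 20,"delta_pos": [0.045,-0.065,-0.585],"twist": [0,0,0]}
  squeeze: 25

```text
clock: 3.18
ee_pos: [0.5951, 0.1152, 0.1154]
ee_rot: [-180.0, 0.2, -161.9]
ft_force: [-0.2, -1.0, 7.7]
width: 0.344
finger_force: 28.9
```

Request:
apply_moves:
  motion:
    - {"fingers": 20,"delta_pos": [-0.02,0.065,0],"twist": [0,0,0]}
    - {"fingers": 20,"delta_pos": [-0.04,0.125,0],"twist": [0,0,0]}
    - {"fingers": 20,"delta_pos": [-0.06,0.19,0],"twist": [0,0,0]}
    - {"fingers": 20,"delta_pos": [-0.067,0.21,0],"twist": [0,0,0]}
    - {"fingers": 20,"delta_pos": [-0.067,0.21,0],"twist": [0,0,0]}

```text
clock: 3.6
ee_pos: [0.5847, 0.1485, 0.1154]
ee_rot: [179.9, 0.3, -161.8]
ft_force: [-0.9, 0.5, 6.9]
width: 0.348
finger_force: 28.9
```

Request:
apply_moves:
  motion:
    - {"fingers": 20,"delta_pos": [-0.006,0.019,0],"twist": [0,0,0]}
    - {"fingers": 20,"delta_pos": [-0.012,0.038,0],"twist": [0,0,0]}
    - {"fingers": 20,"delta_pos": [-0.018,0.057,0],"twist": [0,0,0]}
    - {"fingers": 20,"delta_pos": [-0.018,0.057,0],"twist": [0,0,0]}
    - {"fingers": 20,"delta_pos": [-0.018,0.057,0],"twist": [0,0,0]}

```text
clock: 4.02
ee_pos: [0.5836, 0.1516, 0.1154]
ee_rot: [-179.7, 0.2, -162.0]
ft_force: [2.4, -6.0, 7.2]
width: 0.343
finger_force: 28.9
```

Request:
apply_moves:
  motion:
    - {"fingers": 20,"delta_pos": [-0.006,0.02,0],"twist": [0,0,0]}
    - {"fingers": 20,"delta_pos": [-0.008,0.025,0],"twist": [0,0,0]}
    - {"fingers": 20,"delta_pos": [-0.008,0.025,0],"twist": [0,0,0]}
    - {"fingers": 20,"delta_pos": [-0.008,0.025,0],"twist": [0,0,0]}

```text
clock: 4.35
ee_pos: [0.5836, 0.1519, 0.1154]
ee_rot: [-179.4, 0.2, -162.2]
ft_force: [4.7, -11.6, 7.4]
width: 0.342
finger_force: 28.9
```

Request:
apply_moves:
  motion:
    - {"fingers": 20,"delta_pos": [0.01,-0.035,0],"twist": [0,0,0]}
    - {"fingers": 70,"delta_pos": [0.01,-0.035,0],"twist": [0,0,0]}
    - {"fingers": 100,"delta_pos": [0.01,-0.035,0],"twist": [0,0,0]}
    - {"fingers": 100,"delta_pos": [0.01,-0.035,0],"twist": [0,0,0]}
    - {"fingers": 100,"delta_pos": [0.01,-0.035,0],"twist": [0,0,0]}
    - {"fingers": 100,"delta_pos": [0.01,-0.035,0.25],"twist": [0,0,0]}
    - {"fingers": 100,"delta_pos": [0.01,-0.035,0.5],"twist": [0,0,0]}
    - {"fingers": 100,"delta_pos": [0.01,-0.035,0.75],"twist": [0,0,0]}
    - {"fingers": 100,"delta_pos": [0.01,-0.035,0.9],"twist": [0,0,0]}
    - {"fingers": 100,"delta_pos": [0.01,-0.035,0.9],"twist": [0,0,0]}

```text
clock: 5.18
ee_pos: [0.5836, 0.1555, 0.2536]
ee_rot: [179.9, 0.6, -161.9]
ft_force: [0.1, 1.2, -0.9]
width: 1.001
finger_force: 0.0
```

```bash
python3 - <<'E'
from h import *
st=bot.read_state(); print(st["qpos"].round(1),st["ee_pos"],st["ee_rot"],st["ft_force"])
c=camera("wrist"); cv2.imwrite("pics/w2.png",c["color"][:,:,::-1])
rs=[]
for n in ["scene","side"]:
    c=camera(n); m=cv2.inRange(cv2.cvtColor(c["color"],cv2.COLOR_RGB2HSV),*YEL)
    k,l,s,cc=cv2.connectedComponentsWithStats(m)
    for i in range(1,k):
        if s[i,4]>40: print(n,s[i],plane(c,cc[i],.103).round(4))
E
```

```text
[ -5.3  38.9 -24.7  93.6  19.7  51.2  70.7] [0.58360052 0.15545148 0.25359867] [ 179.93713856    0.58836021 -161.85012292] [ 0.114097    1.19005128 -0.92250843]
scene [ 109  151   68   76 1148] [ 0.4653 -0.3792  0.103 ]
scene [376 228  17  23 336] [0.5816 0.1497 0.103 ]
side [257 208  15  23 278] [0.5806 0.1531 0.103 ]
```

View pics/w2.png

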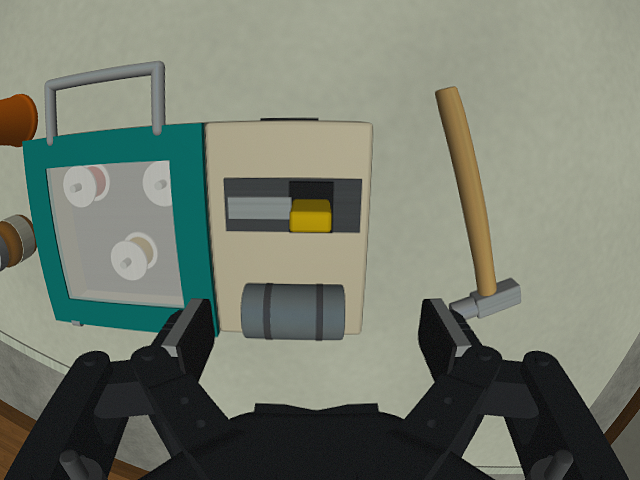

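The tongue has left the cover (grip now at (311,215) in the wrist view, 38 mm from where it was). I go to the bar next, turning +90°.

Request:
apply_moves:
  motion:
    - {"fingers": 100,"delta_pos": [-0.03,-0.1,0],"twist": [0,0,0.2]}
    - {"fingers": 80,"delta_pos": [-0.06,-0.2,0],"twist": [0,0,0.4]}
    - {"fingers": 60,"delta_pos": [-0.09,-0.3,0],"twist": [0,0,0.6]}
    - {"fingers": 50,"delta_pos": [-0.1,-0.37,0],"twist": [0,0,0.78]}
    - {"fingers": 50,"delta_pos": [-0.1,-0.37,0],"twist": [0,0,0.78]}

```text
clock: 5.75
ee_pos: [0.5647, 0.0941, 0.2458]
ee_rot: [180.0, -0.3, -139.6]
ft_force: [-0.7, 0.2, -1.2]
width: 0.5
finger_force: 0.0
```

Request:
apply_moves:
  motion:
    - {"fingers": 50,"delta_pos": [-0.03,-0.1,0],"twist": [0,0,0.2]}
    - {"fingers": 50,"delta_pos": [-0.06,-0.2,0],"twist": [0,0,0.4]}
    - {"fingers": 50,"delta_pos": [-0.09,-0.3,0],"twist": [0,0,0.6]}
    - {"fingers": 50,"delta_pos": [-0.1,-0.37,0],"twist": [0,0,0.78]}
    - {"fingers": 50,"delta_pos": [-0.1,-0.37,0],"twist": [0,0,0.78]}

```text
clock: 6.17
ee_pos: [0.5501, 0.0399, 0.2465]
ee_rot: [179.9, -0.2, -117.4]
ft_force: [-0.1, -0.3, -1.2]
width: 0.498
finger_force: 0.0
```

Request:
apply_moves:
  motion:
    - {"fingers": 50,"delta_pos": [-0.03,-0.1,0],"twist": [0,0,0.2]}
    - {"fingers": 50,"delta_pos": [-0.06,-0.2,0],"twist": [0,0,0.4]}
    - {"fingers": 50,"delta_pos": [-0.09,-0.3,0],"twist": [0,0,0.6]}
    - {"fingers": 50,"delta_pos": [-0.1,-0.37,0],"twist": [0,0,0.78]}
    - {"fingers": 50,"delta_pos": [-0.1,-0.37,0],"twist": [0,0,0.78]}

```text
clock: 6.58
ee_pos: [0.5355, -0.0146, 0.2469]
ee_rot: [179.9, -0.0, -95.1]
ft_force: [0.1, 0.0, -1.2]
width: 0.497
finger_force: 0.0
```

Request:
apply_moves:
  motion:
    - {"fingers": 50,"delta_pos": [-0.03,-0.1,0],"twist": [0,0,0.2]}
    - {"fingers": 50,"delta_pos": [-0.06,-0.2,0],"twist": [0,0,0.4]}
    - {"fingers": 50,"delta_pos": [-0.09,-0.3,0],"twist": [0,0,0.6]}
    - {"fingers": 50,"delta_pos": [-0.1,-0.37,0],"twist": [0,0,0.78]}
    - {"fingers": 50,"delta_pos": [-0.1,-0.37,0],"twist": [0,0,0.78]}

```text
clock: 7.0
ee_pos: [0.521, -0.0685, 0.2467]
ee_rot: [180.0, 0.4, -72.7]
ft_force: [-0.0, -0.3, -0.8]
width: 0.501
finger_force: 0.0
```

```bash
python3 - <<'E'
from h import *
st=bot.read_state(); print(st["qpos"].round(1),st["ee_pos"],st["ee_rot"],st["ft_force"],st["width"])
c=camera("wrist"); cv2.imwrite("pics/w3.png",c["color"][:,:,::-1]); print(-c["R"].T@c["t"])
E
```

```text
[ 39.   46.  -65.9 105.7  47.8  61.8 151.5] [ 0.52103407 -0.0685132   0.24665822] [179.99659527   0.35539495 -72.72934794] [-0.04734697 -0.33061421 -0.77328433] 0.5005223101065869
[ 0.54428117 -0.14264835  0.36600538]
```

View pics/w3.png

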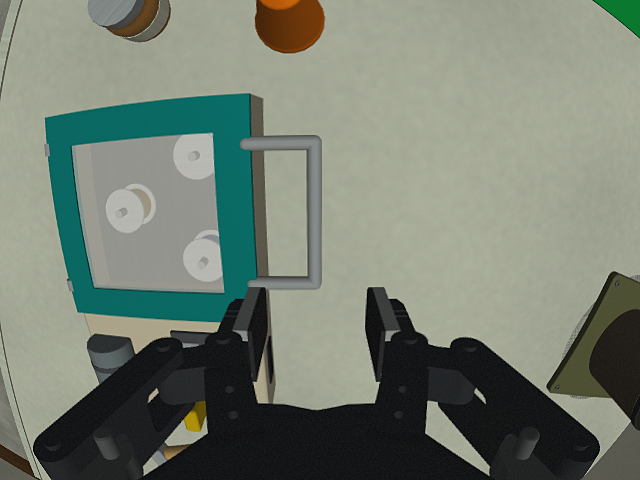

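The bar runs from (314,140) to (314,285) and is well centred between the pads, but joint 7 sits at its limit (151.5°). I turn back half a turn to the equivalent grasp.

Request:
apply_moves:
  motion:
    - {"fingers": 50,"delta_pos": [0,0,0],"twist": [0,0,-0.25]}
    - {"fingers": 50,"delta_pos": [0,0,0],"twist": [0,0,-0.5]}
    - {"fingers": 50,"delta_pos": [0,0,0],"twist": [0,0,-0.75]}
    - {"fingers": 50,"delta_pos": [0,0,0],"twist": [0,0,-1]}
    - {"fingers": 50,"delta_pos": [0,0,0],"twist": [0,0,-1]}

```text
clock: 7.47
ee_pos: [0.5216, -0.0666, 0.2487]
ee_rot: [-179.9, -0.0, -101.5]
ft_force: [-0.1, 0.4, 0.9]
width: 0.503
finger_force: 0.0
```

Request:
apply_moves:
  motion:
    - {"fingers": 50,"delta_pos": [0,0,0],"twist": [0,0,-0.25]}
    - {"fingers": 50,"delta_pos": [0,0,0],"twist": [0,0,-0.5]}
    - {"fingers": 50,"delta_pos": [0,0,0],"twist": [0,0,-0.75]}
    - {"fingers": 50,"delta_pos": [0,0,0],"twist": [0,0,-1]}
    - {"fingers": 50,"delta_pos": [0,0,0],"twist": [0,0,-1]}

```text
clock: 7.88
ee_pos: [0.5215, -0.0673, 0.2487]
ee_rot: [-179.9, 0.0, -129.9]
ft_force: [0.6, 0.7, -0.0]
width: 0.503
finger_force: 0.0
```

Request:
apply_moves:
  motion:
    - {"fingers": 50,"delta_pos": [0,0,0],"twist": [0,0,-0.25]}
    - {"fingers": 50,"delta_pos": [0,0,0],"twist": [0,0,-0.5]}
    - {"fingers": 50,"delta_pos": [0,0,0],"twist": [0,0,-0.75]}
    - {"fingers": 50,"delta_pos": [0,0,0],"twist": [0,0,-1]}
    - {"fingers": 50,"delta_pos": [0,0,0],"twist": [0,0,-1]}

```text
clock: 8.3
ee_pos: [0.5214, -0.0677, 0.2485]
ee_rot: [-180.0, 0.0, -158.4]
ft_force: [-0.5, 1.0, -0.3]
width: 0.502
finger_force: 0.0
```

Request:
apply_moves:
  motion:
    - {"fingers": 50,"delta_pos": [0,0,0],"twist": [0,0,-0.25]}
    - {"fingers": 50,"delta_pos": [0,0,0],"twist": [0,0,-0.5]}
    - {"fingers": 50,"delta_pos": [0,0,0],"twist": [0,0,-0.75]}
    - {"fingers": 50,"delta_pos": [0,0,0],"twist": [0,0,-1]}
    - {"fingers": 50,"delta_pos": [0,0,0],"twist": [0,0,-1]}

```text
clock: 8.72
ee_pos: [0.5213, -0.0679, 0.2483]
ee_rot: [-180.0, 0.0, 173.1]
ft_force: [-0.3, -0.4, 0.2]
width: 0.499
finger_force: 0.0
```

Request:
apply_moves:
  motion:
    - {"fingers": 50,"delta_pos": [0,0,0],"twist": [0,0,-0.25]}
    - {"fingers": 50,"delta_pos": [0,0,0],"twist": [0,0,-0.5]}
    - {"fingers": 50,"delta_pos": [0,0,0],"twist": [0,0,-0.75]}
    - {"fingers": 50,"delta_pos": [0,0,0],"twist": [0,0,-1]}
    - {"fingers": 50,"delta_pos": [0,0,0],"twist": [0,0,-1]}

```text
clock: 9.13
ee_pos: [0.5212, -0.0681, 0.2482]
ee_rot: [-180.0, 0.0, 144.5]
ft_force: [0.6, 0.3, 0.3]
width: 0.5
finger_force: 0.0
```

Request:
apply_moves:
  motion:
    - {"fingers": 50,"delta_pos": [0,0,0],"twist": [0,0,-0.25]}
    - {"fingers": 50,"delta_pos": [0,0,0],"twist": [0,0,-0.5]}
    - {"fingers": 50,"delta_pos": [0,0,0],"twist": [0,0,-0.75]}
    - {"fingers": 50,"delta_pos": [0,0,0],"twist": [0,0,-1]}
    - {"fingers": 50,"delta_pos": [0,0,0],"twist": [0,0,-1.0]}

```text
clock: 9.55
ee_pos: [0.5211, -0.0682, 0.248]
ee_rot: [-180.0, 0.0, 115.9]
ft_force: [0.1, 0.8, -0.8]
width: 0.505
finger_force: 0.0
```

Request:
apply_moves:
  motion:
    - {"fingers": 50,"delta_pos": [0,0,0],"twist": [0,0,-0.28]}
    - {"fingers": 50,"delta_pos": [0,0,0],"twist": [0,0,-0.28]}
    - {"fingers": 50,"delta_pos": [0,0,0],"twist": [0,0,-0.28]}

```text
clock: 9.8
ee_pos: [0.521, -0.0684, 0.248]
ee_rot: [-180.0, 0.0, 108.1]
ft_force: [0.1, -0.1, -0.1]
width: 0.504
finger_force: 0.0
```

```bash
python3 - <<'E'
from h import *
st=bot.read_state(); print(st["qpos"].round(1),st["ee_pos"],st["ee_rot"],st["ft_force"],st["width"])
c=camera("wrist"); cv2.imwrite("pics/w4.png",c["color"][:,:,::-1]); print(-c["R"].T@c["t"])
E
```

```text
[ 12.4  32.9 -15.9 107.   12.9  41.9   7.4] [ 0.52104605 -0.06843801  0.24798318] [-1.79991348e+02  5.68570883e-04  1.08066346e+02] [ 0.11224942 -0.13403463 -0.08225383] 0.5041650523004718
[0.4973619  0.00478555 0.36782486]
```

View pics/w4.png

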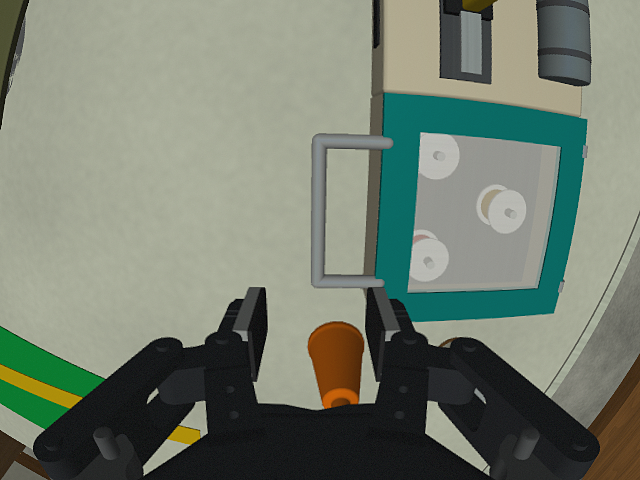

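Joint 7 is now at 7°. The bar runs (319,140)-(319,283) and the cone is at (337,360), beyond the pads. Next I cast the bar's position.

```bash
python3 - <<'E'
from h import *
c=camera("wrist")
for p in [(319,140),(319,283),(319,211)]: print(wplane(c,p,.074).round(4))
for n in ["side","scene"]:
    c=camera(n)
    print({"side":"cone","scene":"cone"}[n],plane(c,(413,364) if n=="side" else (189,270),0).round(3))
E
```

```text
[ 0.5041 -0.0094  0.074 ]
[ 0.542  -0.1252  0.074 ]
[ 0.522  -0.0641  0.074 ]
cone [ 0.6   -0.231  0.   ]
cone [ 0.599 -0.233  0.   ]
```

Request:
apply_moves:
  motion:
    - {"fingers": 50,"delta_pos": [0.01,0.01,-0.25],"twist": [0,0,0]}
    - {"fingers": 50,"delta_pos": [0.01,0.01,-0.5],"twist": [0,0,0]}
    - {"fingers": 50,"delta_pos": [0.01,0.01,-0.75],"twist": [0,0,0]}
    - {"fingers": 50,"delta_pos": [0.01,0.01,-0.85],"twist": [0,0,0]}
    - {"fingers": 50,"delta_pos": [0.01,0.01,-0.85],"twist": [0,0,0]}
    - {"fingers": 50,"delta_pos": [0.01,0.01,-0.85],"twist": [0,0,0]}

```text
clock: 10.5
ee_pos: [0.5223, -0.067, 0.1202]
ee_rot: [-179.9, -0.0, 107.7]
ft_force: [-0.0, -0.7, 0.5]
width: 0.498
finger_force: 0.0
```

Request:
apply_moves:
  motion:
    - {"fingers": 50,"delta_pos": [0,0,-0.1],"twist": [0,0,0]}
    - {"fingers": 50,"delta_pos": [0,0,-0.2],"twist": [0,0,0]}
    - {"fingers": 50,"delta_pos": [0,0,-0.29],"twist": [0,0,0]}
    - {"fingers": 50,"delta_pos": [0,0,-0.29],"twist": [0,0,0]}
    - {"fingers": 50,"delta_pos": [0,0,-0.29],"twist": [0,0,0]}

```text
clock: 10.92
ee_pos: [0.5234, -0.0672, 0.0783]
ee_rot: [179.9, 0.0, 107.6]
ft_force: [-0.3, 0.6, 0.6]
width: 0.502
finger_force: 0.0
```

Request:
apply_moves:
  motion:
    - {"fingers": 30,"delta_pos": [0,0,0],"twist": [0,0,0]}
    - {"fingers": 15,"delta_pos": [0,0,0],"twist": [0,0,0]}
    - {"fingers": 5,"delta_pos": [0,0,0],"twist": [0,0,0]}
    - {"fingers": 0,"delta_pos": [0,0,0],"twist": [0,0,0]}
    - {"fingers": 0,"delta_pos": [0,0,0],"twist": [0,0,0]}
    - {"fingers": 0,"delta_pos": [0,0,0],"twist": [0,0,0]}
    - {"fingers": 0,"delta_pos": [0,0,0],"twist": [0,0,0]}
  squeeze: 30

```text
clock: 11.5
ee_pos: [0.5226, -0.0675, 0.0774]
ee_rot: [180.0, 0.0, 107.6]
ft_force: [-0.6, -1.7, 4.5]
width: 0.13
finger_force: 29.5
```

Request:
apply_moves:
  motion:
    - {"fingers": 0,"delta_pos": [0.002,0.001,0.087],"twist": [0,0,0]}
    - {"fingers": 0,"delta_pos": [0.009,0.003,0.174],"twist": [0,0,0]}
    - {"fingers": 0,"delta_pos": [0.02,0.006,0.261],"twist": [0,0,0]}
    - {"fingers": 0,"delta_pos": [0.034,0.011,0.347],"twist": [0,0,0]}
    - {"fingers": 0,"delta_pos": [0.054,0.017,0.431],"twist": [0,0,0]}
    - {"fingers": 0,"delta_pos": [0.078,0.025,0.515],"twist": [0,0,0]}
    - {"fingers": 0,"delta_pos": [0.106,0.034,0.597],"twist": [0,0,0]}
    - {"fingers": 0,"delta_pos": [0.137,0.043,0.678],"twist": [0,0,0]}
    - {"fingers": 0,"delta_pos": [0.173,0.055,0.757],"twist": [0,0,0]}
    - {"fingers": 0,"delta_pos": [0.213,0.067,0.833],"twist": [0,0,0]}
    - {"fingers": 0,"delta_pos": [0.213,0.067,0.833],"twist": [0,0,0]}
    - {"fingers": 0,"delta_pos": [0.213,0.067,0.833],"twist": [0,0,0]}

```text
clock: 12.5
ee_pos: [0.5515, -0.0584, 0.2012]
ee_rot: [-179.6, -0.0, 107.5]
ft_force: [-4.7, -2.7, -1.2]
width: 0.124
finger_force: 29.4
```

Request:
apply_moves:
  motion:
    - {"fingers": 0,"delta_pos": [0.036,0.011,0.062],"twist": [0,0,0]}
    - {"fingers": 0,"delta_pos": [0.074,0.024,0.123],"twist": [0,0,0]}
    - {"fingers": 0,"delta_pos": [0.116,0.037,0.181],"twist": [0,0,0]}
    - {"fingers": 0,"delta_pos": [0.159,0.05,0.238],"twist": [0,0,0]}
    - {"fingers": 0,"delta_pos": [0.205,0.065,0.292],"twist": [0,0,0]}
    - {"fingers": 0,"delta_pos": [0.253,0.08,0.345],"twist": [0,0,0]}
    - {"fingers": 0,"delta_pos": [0.303,0.096,0.395],"twist": [0,0,0]}
    - {"fingers": 0,"delta_pos": [0.355,0.112,0.443],"twist": [0,0,0]}
    - {"fingers": 0,"delta_pos": [0.41,0.13,0.488],"twist": [0,0,0]}
    - {"fingers": 0,"delta_pos": [0.464,0.147,0.532],"twist": [0,0,0]}
    - {"fingers": 0,"delta_pos": [0.522,0.165,0.572],"twist": [0,0,0]}
    - {"fingers": 0,"delta_pos": [0.581,0.184,0.61],"twist": [0,0,0]}
    - {"fingers": 0,"delta_pos": [0.581,0.184,0.61],"twist": [0,0,0]}
    - {"fingers": 0,"delta_pos": [0.581,0.184,0.61],"twist": [0,0,0]}
    - {"fingers": 0,"delta_pos": [0.581,0.184,0.61],"twist": [0,0,0]}

```text
clock: 13.75
ee_pos: [0.6362, -0.032, 0.2961]
ee_rot: [-179.3, 0.1, 107.5]
ft_force: [-19.8, -4.9, 25.7]
width: 0.124
finger_force: 32.1
```

```bash
python3 - <<'E'
from h import *
st=bot.read_state(); print(st["qpos"].round(1),st["ee_pos"],st["ee_rot"],st["ft_force"],st["width"],st["finger_force"],abs(st["qd"]).max())
c=camera("side"); cv2.imwrite("pics/s5.png",c["color"][:,:,::-1])
m=cv2.inRange(cv2.cvtColor(c["color"],cv2.COLOR_RGB2HSV),*YEL)
k,l,s,cc=cv2.connectedComponentsWithStats(m)
for i in range(1,k):
    if s[i,4]>40: print(s[i],plane(c,cc[i],.103).round(4))
E
```

```text
[  7.   38.5 -15.7  83.7  11.5  60.    6.2] [ 0.63615525 -0.03203589  0.29607452] [-1.79314168e+02  7.86713833e-02  1.07494109e+02] [-19.797418    -4.93891811  25.7220193 ] 0.1239377040339972 32.06694334745407 0.41927217175073955
[257 208  16  23 287] [0.5808 0.1527 0.103 ]
```

View pics/s5.png

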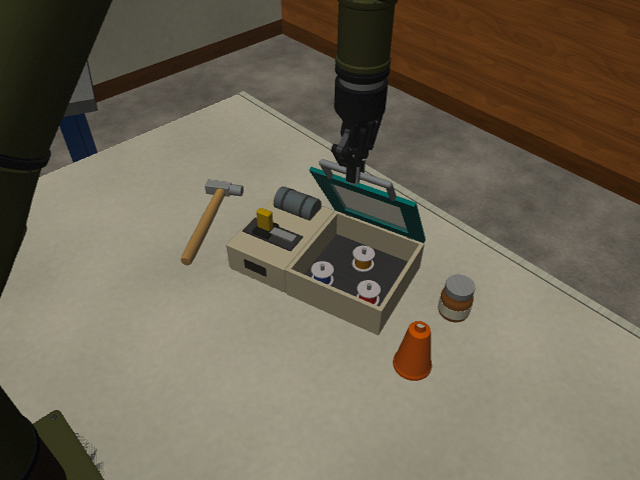

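The cover stands open at about 59°, judged from the bar's arc. The pads are on the bar at (350,165), and the grip is still at its stop. The wrist force (about 32 N) is radial, so I ease the tool outward a few mm.

Request:
apply_moves:
  motion:
    - {"fingers": 0,"delta_pos": [-0.01,-0.003,0.02],"twist": [0,0,0]}
    - {"fingers": 0,"delta_pos": [-0.02,-0.006,0.037],"twist": [0,0,0]}
    - {"fingers": 0,"delta_pos": [-0.02,-0.006,0.037],"twist": [0,0,0]}
    - {"fingers": 0,"delta_pos": [-0.02,-0.006,0.037],"twist": [0,0,0]}
    - {"fingers": 0,"delta_pos": [-0.02,-0.006,0.037],"twist": [0,0,0]}
    - {"fingers": 0,"delta_pos": [-0.02,-0.006,0.037],"twist": [0,0,0]}

```text
clock: 14.3
ee_pos: [0.6384, -0.0313, 0.2981]
ee_rot: [-179.9, 0.0, 107.6]
ft_force: [0.8, -3.5, -7.3]
width: 0.124
finger_force: 30.1
```

```bash
python3 - <<'E'
from h import *
st=bot.read_state(); print(st["ee_pos"],st["ft_force"],st["finger_force"],abs(st["qd"]).max())
c=camera("side"); cv2.imwrite("pics/s6.png",cv2.resize(c["color"][100:340,240:560,::-1],(800,600),interpolation=2))
E
```

```text
[ 0.63840678 -0.03127046  0.29813749] [ 0.75805791 -3.46632804 -7.2786219 ] 30.14379233121872 0.2922903914750795
```

View pics/s6.png

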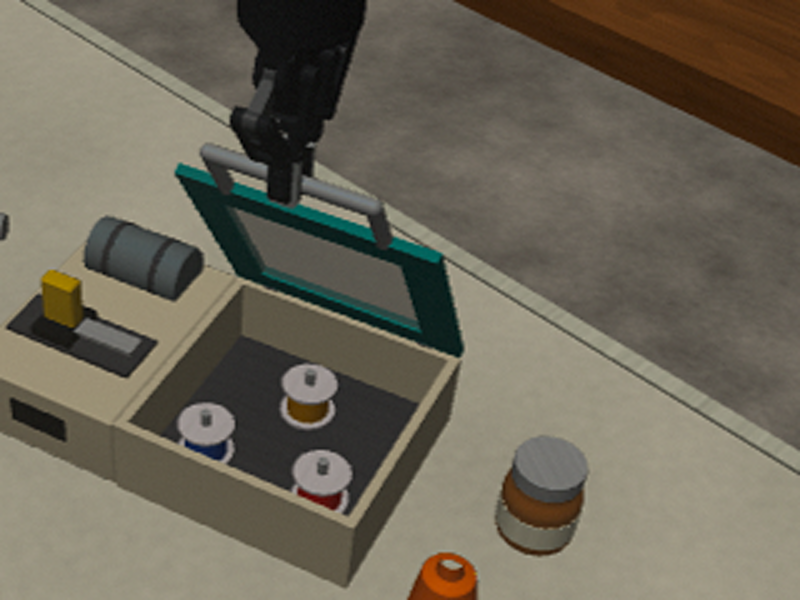

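```bash
python3 - <<'E'
from h import *
c=camera("side"); O=np.array([.652,.0257,0]); a=np.radians(17.5); u=np.array([np.cos(a),np.sin(a),0]); v=np.array([-u[1],u[0],0])
print("seen top edge corners (311,166) (417,202)")
for th in (52,56,60,64,68):
    t=np.radians(th); r=[]
    for y in (.05,-.15):
      for d in (.2,):
        for w in (.004,-.004):
          X=O+u*(.1-d*np.cos(t)+w*np.sin(t))+v*y+[0,0,.074+d*np.sin(t)+w*np.cos(t)]
          p=c["K"]@(c["R"]@X+c["t"]); r+=[(p[:2]/p[2]).round(1).tolist()]
    print(th,r)
st=bot.read_state(); print(st["ft_force"],abs(st["qd"]).max(),st["finger_force"])
E
```

```text
seen top edge corners (311,166) (417,202)
52 [[306.0, 177.1], [304.2, 181.2], [411.4, 214.1], [409.5, 218.5]]
56 [[309.2, 170.0], [307.3, 174.0], [414.7, 206.4], [412.8, 210.8]]
60 [[312.6, 163.2], [310.6, 167.1], [418.0, 198.9], [416.1, 203.2]]
64 [[316.1, 156.7], [314.1, 160.4], [421.4, 191.8], [419.5, 195.9]]
68 [[319.7, 150.6], [317.6, 154.1], [424.8, 185.0], [422.9, 188.9]]
[ 1.12899818 -4.70350047 -9.15100218] 0.18255391464890733 30.022412538528442
```

The cover corners project to about 60°. I let it settle, then hand in.

Request:
apply_moves:
  motion:
    - {"fingers": 0,"delta_pos": [0,0,0],"twist": [0,0,0]}
    - {"fingers": 0,"delta_pos": [0,0,0],"twist": [0,0,0]}
    - {"fingers": 0,"delta_pos": [0,0,0],"twist": [0,0,0]}
    - {"fingers": 0,"delta_pos": [0,0,0],"twist": [0,0,0]}
    - {"fingers": 0,"delta_pos": [0,0,0],"twist": [0,0,0]}
    - {"fingers": 0,"delta_pos": [0,0,0],"twist": [0,0,0]}

```text
clock: 14.9
ee_pos: [0.639, -0.031, 0.2986]
ee_rot: [180.0, 0.0, 107.6]
ft_force: [3.4, -4.7, -10.1]
width: 0.126
finger_force: 29.8
```

```bash
python3 -c "
from plant import bot
print(bot.read_state()['ee_pos']); print(bot.close_job())"
```

```text
[ 0.63901033 -0.03104786  0.2985698 ]
the job is handed in; nothing more can be done
None
```

I slid the lock grip to its end stop, raised the cover and handed the job in at 14.9 s with the gripper still holding the bar; the cover measured about 60°, the cone, jar and hammer were not touched, and no verdict came back.

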